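# Catch a released medicine order from the pack chute in the order tray

### The job

An order of three medicine packs is waiting behind the gate of the pack chute. Take the order tray by its loop handle, hold it up under the mouth of the chute and push the paddle back with the tray's far rim so that all three packs slide into it; then let the paddle spring back and set the tray with the packs in it down level on the middle of the dark counter mat and let go. Do not let a pack fall on the desk, and leave the other things on the desk where they are.

Things in the scene. Friction and masses are not known exactly. Their poses are not given: they have to be found in the camera images.
- tray_handle (a point): Middle of the grip bar of the loose grey order tray. Bar: 12 mm thick along tray x, 26 mm high, top level with the rim, 100 mm long along tray y; a gap 44 mm (x) by 84 mm (y) between bar and tub takes one finger. It lies 125 mm from the tub's middle towards tray -x and 47 mm above the tray's underside. Tray axes: x from handle to tub, z up.
- tray_middle (a point): Middle of the order tray's tub, 30 mm above its underside, 30 mm below its rim; axes as tray_handle. Open tub 150 mm (x) by 136 mm (y) outside, 60 mm high, walls 4 mm, inner floor 9 mm above the underside, 0.22 kg with its handle. The far end wall, which pushes the paddle, has its outer face at x = +75 mm.
- chute: Fixed grey trough on a stand, 108 mm clear width, smooth floor sloping 33 degrees down to chute -x. Origin on the desk under the stand; x from mouth to back, y across, z up. The floor ends (mouth) at x -105, z 180 mm; stand behind x -45 mm. With the gate fully open the packs run out within about 1 s and land between 0 and 130 mm in front of the mouth edge.
- paddle (a joint): Angle (rad) of the steel gate rocker, 90 mm wide, on a fixed pin along chute y at chute x -99, z 167 mm. 0 = rest, its blade standing up 9 mm in front of the packs; grows as the paddle below the pin is pushed to chute +x. From about 0.8 the blade is below the trough floor and packs run out (push to about 1.1); stop at 1.2. A spring (1 to 3 N at the pad) returns it to 0.
- paddle_pad (a point): Front of the paddle's rubber pad, 50 mm below the pin (moves with it). The paddle is 78 mm long; at rest it leans forward, 45 degrees down to chute -x, lower end at chute x -154, z 112 mm. A tray rim 128 mm above the desk meets it at about chute x -145 mm and has it at 1.1 rad at about chute x -92 mm (far wall's outer face, tray x along chute x).
- pack_a_middle (a point): Centre of the white medicine carton lying first, at the gate: 50 x 85 x 22 mm, about 40 g.
- pack_b_middle (a point): Centre of the second white carton: 45 x 70 x 20 mm, about 35 g.
- pack_c_middle (a point): Centre of the third white carton, uppermost in the trough: 45 x 70 x 20 mm, about 35 g.
- counter_mat: Dark flat rubber counter mat fixed on the desk, 200 x 200 mm, 6 mm thick; origin at the middle of its underside, z up.
- mouse: Black computer mouse, 108 x 60 x 36 mm, a bystander between the mat, the printer and the chute; origin at the middle of its underside.
- rubber_stamp: Wooden rubber stamp, 29 x 55 x 73 mm, a bystander beside the chute; origin at the middle of its underside.
- mfp_printer: Big white and black office printer, fixed, behind the tray and mat and to the left of the chute, an obstacle: 342 mm deep (world x), 414 mm wide (world y), 368 mm high; origin at the middle of its underside. Its near side is at world x 0.52, its right side at y 0.07. Keep the arm and a turning tray clear of it.

How it is judged:
By the outcome, as a careful person would: the job done as asked, in the order asked, and still so for the second after the job is handed in, with the robot touching nothing.
It also fails if it takes over 58 s, if anything falls off the work surface, if the arm or the gripper's body presses on something with over 40 N, if the wrist force passes 120 N, or if a joint passes its speed limit or range.

### The arm

A 6-joint arm with a two-finger parallel gripper is mounted at the origin on the work surface; the furniture and walls round the work are solid. World frame = base frame: x ahead of the robot, y to its left, z up, the work surface at z = 0. Lengths are in m, angles in rad, forces in N, time in s.
With the tool pointing down it reaches from about 0.25 to 0.725 m from the base axis. Payload 4 kg.
Tool frame: the origin (TCP) lies midway between the tips of the shut fingers; the grasp point (between the pads) lies 19 mm behind it; z points along the fingers, x is the direction in which the jaws open and shut, and the axes are right-handed (so a half turn about z gives the same grasp; the last joint's range is limited). The gripper opens to 85 mm and grips with 20 to 120 N. Pads are 22 mm wide; open, the fingers measure 114 mm over their backs; the gripper's body (76 mm by 85 mm) begins 54 mm behind the grasp point. The pads swing forward as they close: fully open they stand 13 mm farther back than shut.
Start: joints at [1.124, 0.241, 0.005, 1.335, 0, 1.571], TCP at [0.216, 0.451, 0.231] pointing down, gripper open.
Joint ranges: [-2.72, 2.72], [-1.05, 1.87], [-1.09, 1.28], [-1.99, 2.15], [-1.42, 1.44], [-3.14, 3.14]. Speed limits (rad/s): [2.79, 2.79, 3.14, 3.14, 3.14, 3.14].

### API

Orientations are given as a unit quaternion [x, y, z, w].
In Python, from workcell import bot, vision, ticket gives the robot as it stands.
- The arm moves only by the tool play_rows, never from a script. Its argument "deltas" is one flat list of numbers, 5 for each row, row after row: the opening, from 0 (shut) to 1 (fully open), then the shift along the tool's x, y, z in units of 60 mm (1.0 is 60 mm), then the turn about the tool's z in degrees. A call has 1 to 12 rows; each row shifts and turns the pose as measured when the row begins, along the tool's axes as they then stand; what a row does not reach is not made up. A row lasts 1/8 s, in which the tool goes at most 62.5 mm and 10.7 degrees, less where a joint would pass 70% of its speed; a pose out of reach is approached as far as the arm can. A call is refused whole if a number of a shift passes 1 or a number of a turn 10.7, either way. A call with a gripper value outside its range is refused whole. The fingers move at their own pace and stop on an object; the grip force is fixed at half the most. Time passes only in rows, so rows that do not move let the fingers close. It gives the time, the measured TCP pose, the force and the opening at its end, in the units of the state.
- bot.get_obs(): the state, without advancing time (a new reading comes with each control period).
- vision.camera(name): name is "scene" or "side" or "wrist"; returns a dict with "color" (384x512x3 uint8, blue, green, red), "intrinsics" (3x3 intrinsics, pixels), "k1" (the pictures are not rectified: a ray, as slopes to the right and down, at radius r is drawn at 1 + k1 r^2 times it, then the intrinsics apply), "rvec" (rotation vector, rad) and "tvec" (3), from world to camera coordinates, as OpenCV has them. Camera axes: x right, y down, z forward; pixel columns grow to the right and rows downward; lengths in m; the calibration is good to about 2 mm. A picture is of the moment at which its call begins. There is no depth.
- ticket.job_done(): hands the job in, once; it reports no verdict.
The state is a dict: "clock": time; "joint_pos": joint angles; "joint_vel": joint speeds; "tau": joint torques, N m; "eef_pos": TCP position; "tool_rot": TCP orientation; "ft_force": force on the tool from outside, world axes, zero at the start; "ft_torque": the same for the moment, N m; "grip_width": finger opening in m.
Only numpy, scipy, OpenCV 4.12 (cv2) and the standard library are available. Lean on these libraries where they do the work, as an engineer would, in place of code of your own. Each camera call takes 0.05 s, during which the arm holds its last target. There are 200 camera calls.

## Working session

There is one attempt and no reset: what is moved stays moved. The work goes in short steps, Python scripts to look and compute and a tool call to move; the robot and the scene stay as the last step left them, time stands still between calls to the robot, and variables do not carry over. Pictures are saved under pics/ and viewed, about 8 in all and at most 12, crops included, and the job is handed in when it is done.

Besides the shell and the picture viewer there is one more tool, called after "Request:" as name(argument=value, ...) on one line, values as JSON. play_rows: Moves the arm, as the interface text tells. Its arguments: {"type":"object","properties":{"deltas":{"type":"array"}},"required":["deltas"]}

```bash
mkdir -p pics; cat > h.py <<'E'
import numpy as np, cv2
from workcell import bot, vision, ticket
def snap(n,f):
    c=vision.camera(n); cv2.imwrite('pics/'+f,c['color']); np.savez('pics/'+f+'.npz',K=c['intrinsics'],k1=c['k1'],r=c['rvec'],t=c['tvec']); return c
def load(f):
    d=np.load('pics/'+f+'.npz'); return d
def ray(d,u,v):
    K=d['K']; a=np.array([(u-K[0,2])/K[0,0],(v-K[1,2])/K[1,1]]); p=a.copy()
    for _ in range(30): p=a/(1+float(d['k1'])*(p@p))
    R=cv2.Rodrigues(d['r'])[0]; o=-R.T@d['t'].ravel(); return o,R.T@np.array([p[0],p[1],1])
def at(d,u,v,z):
    o,w=ray(d,u,v); return o+w*(z-o[2])/w[2]
def proj(d,P):
    R=cv2.Rodrigues(d['r'])[0]; P=np.atleast_2d(P)@R.T+d['t'].ravel()
    s=P[:,:2]/P[:,2:]; s=s*(1+float(d['k1'])*(s**2).sum(1,keepdims=True)); return s*[d['K'][0,0],d['K'][1,1]]+[d['K'][0,2],d['K'][1,2]]
E
python3 - <<'E'
from h import *
for n in ['scene','side','wrist']:
    c=snap(n,n+'0.png'); R=cv2.Rodrigues(c['rvec'])[0]; print(n,-R.T@c['tvec'].ravel(),R[2])
a=[cv2.imread(f'pics/{n}0.png') for n in ['scene','side']]
o=bot.get_obs(); print({k:np.round(v,3) for k,v in o.items()})
E
```

```text
scene [-0.02330466 -0.51106384  0.94496259] [ 0.53258384  0.51290723 -0.67326119]
side [ 0.40348111 -0.98119889  0.8194153 ] [ 0.1482895   0.82675234 -0.54267006]
wrist [0.15482533 0.48063881 0.37209189] [ 0.23817726 -0.11582894 -0.96429002]
{'clock': np.float64(0.15), 'joint_pos': array([1.124, 0.241, 0.004, 1.335, 0.   , 1.571]), 'joint_vel': array([-0.001, -0.002,  0.004, -0.   ,  0.001,  0.   ]), 'tau': array([ 0.0000e+00, -3.7263e+01,  2.5264e+01,  1.2000e-02, -0.0000e+00,
        0.0000e+00]), 'eef_pos': array([0.216, 0.45 , 0.231]), 'tool_rot': array([ 0.846,  0.533, -0.001,  0.   ]), 'ft_force': array([ 0.376,  0.957, -0.088]), 'ft_torque': array([-0.004,  0.016, -0.005]), 'grip_width': np.float64(0.085)}
```

View pics/scene0.png

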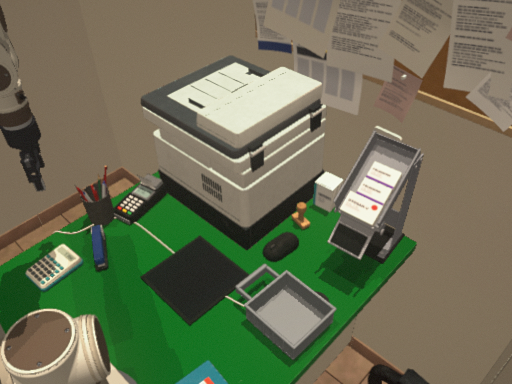

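View pics/side0.png

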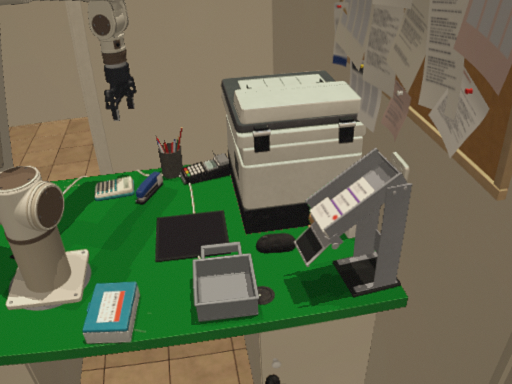

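```bash
python3 - <<'E'
import cv2,numpy as np
a=cv2.imread('pics/scene0.png')[225:360,140:340]; b=cv2.imread('pics/side0.png')[205:325,150:310]
a=cv2.resize(a,None,fx=4,fy=4,interpolation=cv2.INTER_CUBIC);cv2.imwrite('pics/c1.png',a)
A=cv2.imread('pics/scene0.png')[120:270,320:420];B=cv2.imread('pics/side0.png')[145:295,290:410]
z=lambda i:cv2.resize(i,None,fx=3.6,fy=3.6,interpolation=cv2.INTER_CUBIC)
cv2.imwrite('pics/c2.png',np.hstack([z(A),z(B)]))
E
```

```text
(no output)
```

View pics/c1.png

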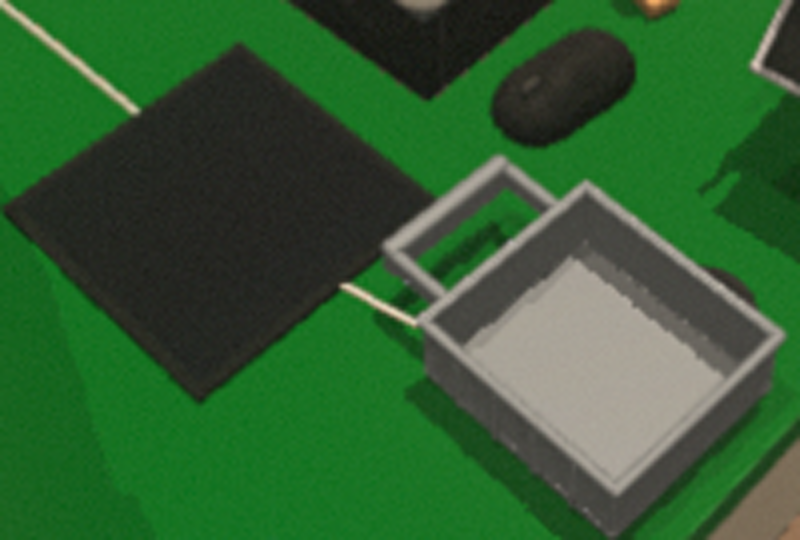

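View pics/c2.png

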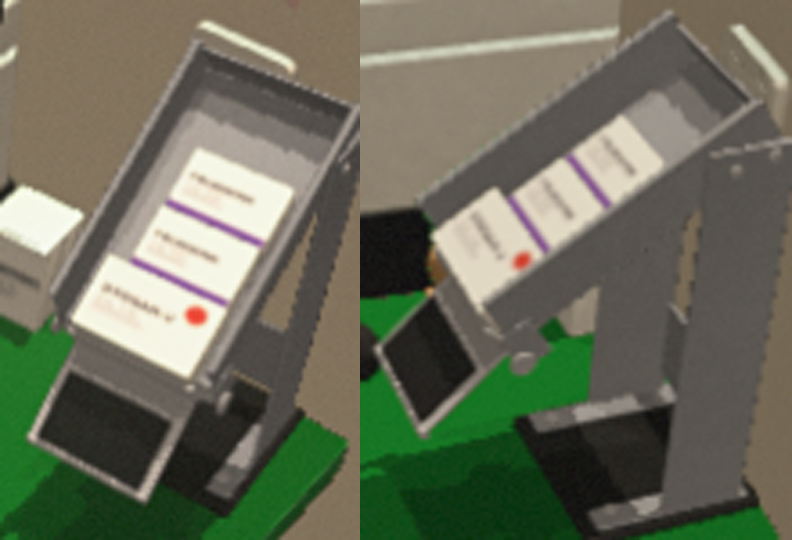

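```bash
cat > m.py <<'E'
from h import *
from scipy.optimize import least_squares
S=load('scene0.png');D=load('side0.png')
c=lambda u,v:((u+.5)/4-.5+140,(v+.5)/4-.5+225)
L=lambda u,v:((u+.5)/3.6-.5+320,(v+.5)/3.6-.5+120)
Rr=lambda u,v:((u-360+.5)/3.6-.5+290,(v+.5)/3.6-.5+145)
for n,p in dict(nl=(587,183),fl=(783,337),fr=(617,490),nr=(425,322)).items(): print(n,at(S,*c(*p),.06).round(4))
for p in [(503,158),(388,245)]: print('bar',at(S,*c(*p),.06).round(4))
for p in [(240,43),(5,210),(200,402),(437,197)]: print('mat',at(S,*c(*p),.006).round(4))
def tri(a,b):
    A=[];y=[]
    for d,p in((S,a),(D,b)):
        o,w=ray(d,*p); w/=np.linalg.norm(w); M=np.eye(3)-np.outer(w,w); A.append(M); y.append(M@o)
    x,r,_,_=np.linalg.lstsq(np.vstack(A),np.hstack(y),rcond=None); return x,np.sqrt(r)
for n,a,b in [('pad L',(30,437),(377,350)),('pad R',(147,500),(425,435)),('backL',(198,42),(673,15)),('backR',(357,105),(755,105))]:
    print(n,tri(L(*a),Rr(*b)))
E
python3 m.py
```

```text
nl [ 0.5204 -0.0721  0.06  ]
fl [ 0.512  -0.2247  0.06  ]
fr [ 0.377 -0.217  0.06 ]
nr [ 0.3834 -0.0696  0.06  ]
bar [ 0.5003 -0.0217  0.06  ]
bar [ 0.4068 -0.0162  0.06  ]
mat [0.4836 0.2106 0.006 ]
mat [0.2855 0.2126 0.006 ]
mat [0.2798 0.0147 0.006 ]
mat [0.4806 0.0176 0.006 ]
pad L (array([ 0.62124034, -0.11522336,  0.11228666]), array([0.00274329]))
pad R (array([ 0.62974757, -0.20337771,  0.11173612]), array([0.0017646]))
backL (array([ 0.81739836, -0.08427072,  0.31759078]), array([0.0009263]))
backR (array([ 0.82277217, -0.19790255,  0.31833133]), array([0.00319437]))
```

```bash
cat >> h.py <<'E'
from scipy.spatial.transform import Rotation as Ro
def go(x,y,z,yaw,after=False):
    "total shift (60mm units) in tool axes (as now, or after the turn), and turn about tool z, deg"
    o=bot.get_obs(); R=Ro.from_quat(o['tool_rot']).as_matrix(); y0=np.degrees(np.arctan2(R[1,0],R[0,0]))
    t=-((yaw-y0+180)%360-180)
    if after: R=R@Ro.from_euler('z',t,degrees=True).as_matrix()
    print('pos',o['eef_pos'].round(4),'yaw',y0.round(2),'z',R[:,2].round(3),'F',o['ft_force'].round(1),'w',round(float(o['grip_width']),4),'t',round(float(o['clock']),2))
    print('shift',(R.T@(np.array([x,y,z])-o['eef_pos'])/.06).round(2),'turn',round(t,1))
E
python3 -c "
from h import *
go(.35,.16,.2,87.2,True)"
```

```text
pos [0.2158 0.4505 0.2306] yaw 64.4 z [-0.001 -0.002 -1.   ] F [ 0.4  1.  -0.1] w 0.0854 t 0.15
shift [-4.73  2.47  0.52] turn -22.8
```

Request:
play_rows(deltas=[0.45, 0, 0, 0, -7.6, 0.45, 0, 0, 0, -7.6, 0.45, 0, 0, 0, -7.6, 0.45, 0, 0, 0, 0])

```text
clock: 0.65
eef_pos: [0.2153, 0.4495, 0.229]
tool_rot: [0.72, 0.694, -0.003, 0.001]
ft_force: [0.5, -1.7, -1.3]
grip_width: 0.0387
```

```bash
python3 -c "
from h import *
go(.40,.10,.2,87.2)
go(.454,-.021,.15,87.2)"
```

```text
pos [0.2153 0.4495 0.229 ] yaw 87.85 z [-0.002 -0.005 -1.   ] F [ 0.5 -1.7 -1.3] w 0.0387 t 0.65
shift [-5.7  3.3  0.5] turn 0.6
pos [0.2153 0.4495 0.229 ] yaw 87.85 z [-0.002 -0.005 -1.   ] F [ 0.5 -1.7 -1.3] w 0.0387 t 0.65
shift [-7.68  4.27  1.35] turn 0.6
```

Go near the handle in 12 rows.

Request:
play_rows(deltas=[0.45, -0.64, 0.36, 0.08, 0, 0.45, -0.64, 0.36, 0.08, 0, 0.45, -0.64, 0.36, 0.08, 0, 0.45, -0.64, 0.36, 0.08, 0, 0.45, -0.64, 0.36, 0.08, 0, 0.45, -0.64, 0.36, 0.08, 0, 0.45, -0.64, 0.36, 0.08, 0, 0.45, -0.64, 0.36, 0.08, 0, 0.45, -0.64, 0.36, 0.08, 0, 0.45, -0.64, 0.36, 0.08, 0, 0.45, -0.64, 0.36, 0.08, 0, 0.45, -0.6, 0.32, 0.08, 0])

```text
clock: 2.15
eef_pos: [0.4557, -0.033, 0.171]
tool_rot: [0.728, 0.685, -0.001, 0.002]
ft_force: [0.5, 0.1, -0.3]
grip_width: 0.0386
```

```bash
python3 -c "
from h import *
go(.454,-.021,.10,87.2)
snap('wrist','w1.png')
im=cv2.imread('pics/w1.png')
d=load('w1.png'); print(proj(d,[[.454,-.021,.06],[.404,-.018,.06],[.504,-.023,.06]]).round(0))"
```

```text
pos [ 0.4557 -0.033   0.171 ] yaw 86.51 z [ 0.001 -0.003 -1.   ] F [ 0.5  0.1 -0.3] w 0.0386 t 2.15
shift [ 0.2  -0.04  1.18] turn -0.7
[[267. 186.]
 [268. 126.]
 [268. 241.]]
```

View pics/w1.png

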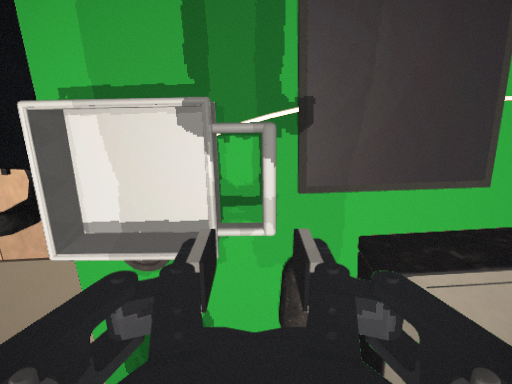

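```bash
python3 -c "
from h import *
d=load('w1.png')
for p in [(268.5,126),(268.5,237),(268.5,181),(22,104),(53,258),(211,100),(216,258)]: print(at(d,*p,.06).round(4))
go(.454,-.021,.028,87.2)
"
```

```text
[ 0.404  -0.0175  0.06  ]
[ 0.5005 -0.0223  0.06  ]
[ 0.4495 -0.0198  0.06  ]
[ 0.3742 -0.2132  0.06  ]
[ 0.5098 -0.2201  0.06  ]
[ 0.3811 -0.0618  0.06  ]
[ 0.5183 -0.0708  0.06  ]
pos [ 0.4576 -0.0369  0.1704] yaw 86.29 z [ 0.003 -0.007 -1.   ] F [ 3.4 -3.4  0.6] w 0.0388 t 2.2
shift [ 0.28 -0.09  2.37] turn -0.9
```

Request:
play_rows(deltas=[0.45, 0.28, -0.09, 0.3, -0.9, 0.45, 0, 0, 0.3, 0, 0.45, 0, 0, 0, 0, 0.45, 0, 0, 0, 0])

```text
clock: 2.7
eef_pos: [0.4539, -0.0214, 0.1336]
tool_rot: [0.728, 0.685, -0.001, 0.003]
ft_force: [1.0, 0.8, 1.3]
grip_width: 0.0386
```

```bash
python3 -c "
from h import *
go(.453,-.0205,.028,87.2)
"
```

```text
pos [ 0.4539 -0.0214  0.1336] yaw 86.51 z [ 0.003 -0.007 -1.   ] F [1.  0.8 1.3] w 0.0386 t 2.7
shift [ 0.02 -0.02  1.76] turn -0.7
```

Request:
play_rows(deltas=[0.45, 0.02, -0.02, 0.35, -0.7, 0.45, 0, 0, 0.35, 0, 0.45, 0, 0, 0.35, 0, 0.45, 0, 0, 0.35, 0, 0.45, 0, 0, 0.35, 0, 0.45, 0, 0, 0, 0])

```text
clock: 3.45
eef_pos: [0.459, -0.0202, 0.032]
tool_rot: [0.725, 0.689, 0.003, 0.008]
ft_force: [-0.5, -0.1, -0.1]
grip_width: 0.0381
```

```bash
python3 -c "
from h import *
go(.453,-.0205,.028,87.2)
"
```

```text
pos [ 0.459  -0.0202  0.032 ] yaw 87.06 z [ 0.015 -0.007 -1.   ] F [-0.5 -0.1 -0.1] w 0.0381 t 3.45
shift [-0.01 -0.1   0.06] turn -0.1
```

Request:
play_rows(deltas=[0.45, 0, -0.1, 0.05, 0, 0, 0, 0, 0, 0, 0, 0, 0, 0, 0, 0, 0, 0, 0, 0, 0, 0, 0, 0, 0, 0, 0, 0, 0, 0])

```text
clock: 4.2
eef_pos: [0.4546, -0.0195, 0.0316]
tool_rot: [0.725, 0.688, 0.005, 0.009]
ft_force: [-0.1, 0.4, -2.9]
grip_width: 0.011
```

```bash
python3 -c "
from h import *
go(.453,-.0205,.028,87.2)
"
```

```text
pos [ 0.4546 -0.0195  0.0316] yaw 87.02 z [ 0.02  -0.006 -1.   ] F [-0.1  0.4 -2.9] w 0.011 t 4.2
shift [-0.02 -0.03  0.06] turn -0.2
```

Request:
play_rows(deltas=[0, 0, 0, -0.2, 0, 0, 0, 0, -0.35, 0, 0, 0, 0, -0.35, 0, 0, 0, 0, -0.35, 0, 0, 0, 0, -0.35, 0, 0, 0, 0, 0, 0])

```text
clock: 4.95
eef_pos: [0.4527, -0.0188, 0.1335]
tool_rot: [0.725, 0.688, 0.005, 0.009]
ft_force: [0.1, -0.4, -3.0]
grip_width: 0.0109
```

```bash
python3 -c "
from h import *
go(.375,-.18,.11,87.2)
"
```

```text
pos [ 0.4527 -0.0188  0.1335] yaw 87.03 z [ 0.02  -0.006 -1.   ] F [ 0.1 -0.4 -3. ] w 0.0109 t 4.95
shift [-2.75 -1.16  0.38] turn -0.2
```

Request:
play_rows(deltas=[0, -0.2, -0.09, 0, 0, 0, -0.36, -0.15, 0, 0, 0, -0.36, -0.15, 0, 0, 0, -0.36, -0.15, 0, 0, 0, -0.36, -0.15, 0, 0, 0, -0.36, -0.15, 0, 0, 0, -0.36, -0.15, 0, 0, 0, -0.26, -0.12, 0, 0, 0, -0.1, -0.04, 0, 0, 0, 0, 0, 0, 0])

```text
clock: 6.2
eef_pos: [0.3604, -0.1849, 0.1238]
tool_rot: [0.726, 0.687, -0.001, 0.0]
ft_force: [-0.5, 0.7, -2.0]
grip_width: 0.0111
```

Request:
play_rows(deltas=[0, 0, 0, 0, -4, 0, 0, 0, 0, -8, 0, 0, 0, 0, -10, 0, 0, 0, 0, -10, 0, 0, 0, 0, -10, 0, 0, 0, 0, -10, 0, 0, 0, 0, -10, 0, 0, 0, 0, -10, 0, 0, 0, 0, -10, 0, 0, 0, 0, -8, 0, 0, 0, 0, -4, 0, 0, 0, 0, 0])

```text
clock: 7.7
eef_pos: [0.3587, -0.1778, 0.1199]
tool_rot: [-0.041, 0.999, 0.001, -0.006]
ft_force: [0.6, 0.2, -2.6]
grip_width: 0.0108
```

```bash
python3 -c "
from h import *
go(.39,-.181,.102,185)
a=snap('side','s1.png')['color'];b=snap('scene','sc1.png')['color']
cv2.imwrite('pics/v6.png',np.hstack([cv2.resize(a[180:350,150:410],(400,262)),cv2.resize(b[100:360,200:460],(400,400))[:262*0+400][:262]]) if 0 else np.vstack([cv2.resize(a[140:340,150:410],None,fx=1.5,fy=1.5),cv2.resize(b[160:360,180:440],None,fx=1.5,fy=1.5)]))
"
```

```text
pos [ 0.3587 -0.1778  0.1199] yaw -175.26 z [-0.011  0.002 -1.   ] F [ 0.6  0.2 -2.6] w 0.0108 t 7.7
shift [-0.52 -0.1   0.29] turn -0.3
```

View pics/v6.png

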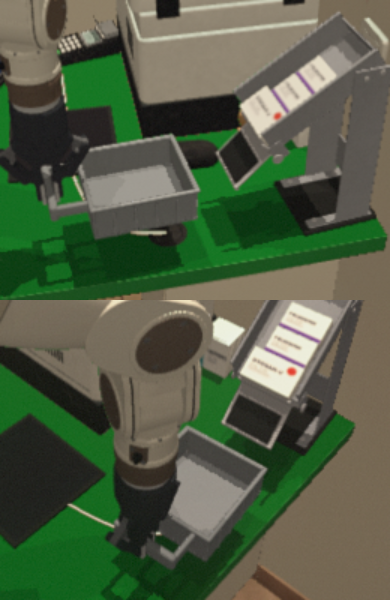

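```bash
cat > m2.py <<'E'
from h import *
def tri(a,b):
    A=[];y=[]
    for d,p in(a,b):
        o,w=ray(d,*p); w/=np.linalg.norm(w); M=np.eye(3)-np.outer(w,w); A.append(M); y.append(M@o)
    x,r,_,_=np.linalg.lstsq(np.vstack(A),np.hstack(y),rcond=None); return x.round(4),np.sqrt(r)
E
python3 - <<'E'
from m2 import *
a=cv2.imread('pics/s1.png')[220:300,180:290];b=cv2.imread('pics/sc1.png')[235:350,270:365]
cv2.imwrite('pics/v7.png',np.hstack([cv2.resize(a,(440,320),interpolation=2),np.vstack([cv2.resize(b,(264,320),interpolation=2)])]))
E
```

```text
(no output)
```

View pics/v7.png

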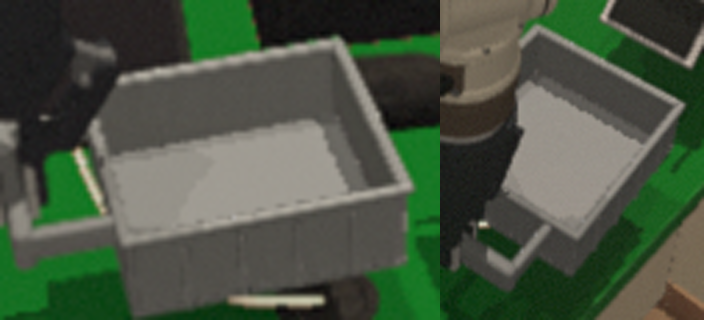

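```bash
python3 - <<'E'
from m2 import *
S=load('s1.png');C=load('sc1.png')
s=lambda u,v:(u/4-.4+180,v/4-.4+220); c=lambda u,v:((u-440)/2.78-.3+270,v/2.783-.3+235)
for n,a,b in [('FL',(338,40),(537,28)),('FR',(410,187),(682,103)),('NR',(122,240),(575,235))]: print(n,tri((S,s(*a)),(C,c(*b))))
E
```

```text
FL (array([ 0.5525, -0.0968,  0.1447]), array([0.00052817]))
FR (array([ 0.5661, -0.2313,  0.146 ]), array([0.00228294]))
NR (array([ 0.4137, -0.2443,  0.1501]), array([0.00242328]))
```

Request:
play_rows(deltas=[0, -0.2, 0, 0.1, 0, 0, -0.2, 0, 0.1, 0, 0, -0.2, 0, 0.1, 0, 0, -0.2, 0, 0, 0, 0, 0, 0, 0, 0])

```text
clock: 8.43
eef_pos: [0.4108, -0.1735, 0.0996]
tool_rot: [-0.041, 0.999, 0.001, -0.005]
ft_force: [-0.6, -0.7, -2.1]
grip_width: 0.0109
```

```bash
python3 -c "
from h import *
go(.3587+.130*.996,-.1778+.13*.087,.103,185)
"
```

```text
pos [ 0.4108 -0.1735  0.0996] yaw -175.33 z [-0.011  0.002 -1.   ] F [-0.6 -0.7 -2.1] w 0.0109 t 8.43
shift [-1.29  0.01 -0.07] turn -0.3
```

Request:
play_rows(deltas=[0, -0.2, 0, -0.06, 0, 0, -0.3, 0, 0, 0, 0, -0.3, 0, 0, 0, 0, -0.3, 0, 0, 0, 0, -0.2, 0, 0, 0, 0, -0.02, 0, 0, 0])

```text
clock: 9.18
eef_pos: [0.4884, -0.1664, 0.1014]
tool_rot: [-0.04, 0.999, 0.002, -0.011]
ft_force: [-2.7, -1.3, -3.6]
grip_width: 0.0113
```

```bash
python3 -c "
from h import *
go(.3587+.130*.996,-.1778+.13*.087,.103,185)
a=snap('side','s2.png')['color'];b=snap('scene','sc2.png')['color']
cv2.imwrite('pics/v8.png',np.hstack([cv2.resize(a[150:310,220:400],None,fx=2.2,fy=2.2),cv2.resize(b[150:310,260:420],None,fx=2.2,fy=2.2)]))
"
```

```text
pos [ 0.4884 -0.1664  0.1014] yaw -175.45 z [-0.022  0.003 -1.   ] F [-2.7 -1.3 -3.6] w 0.0113 t 9.18
shift [ 0.   -0.   -0.03] turn -0.5
```

View pics/v8.png

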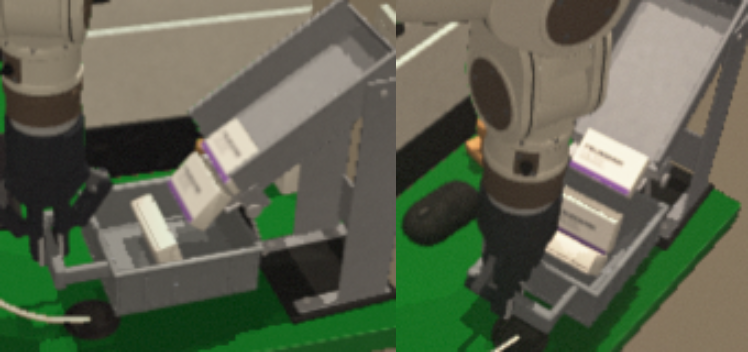

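Request:
play_rows(deltas=[0, 0, 0, 0, 0, 0, 0, 0, 0, 0, 0, 0, 0, 0, 0, 0, 0, 0, 0, 0, 0, 0, 0, 0, 0, 0, 0, 0, 0, 0, 0, 0, 0, 0, 0, 0, 0, 0, 0, 0])

```text
clock: 10.28
eef_pos: [0.4844, -0.1663, 0.1003]
tool_rot: [-0.039, 0.999, 0.002, -0.013]
ft_force: [-2.1, 0.1, -4.1]
grip_width: 0.011
```

```bash
python3 -c "
from h import *
go(.3587+.0*.996,-.1778+.0*.087,.12,185)
a=snap('side','s3.png')['color'];b=snap('scene','sc3.png')['color']
cv2.imwrite('pics/v9.png',np.hstack([cv2.resize(a[150:310,220:400],None,fx=2.2,fy=2.2),cv2.resize(b[150:310,260:420],None,fx=2.2,fy=2.2)]))
"
```

```text
pos [ 0.4844 -0.1663  0.1003] yaw -175.55 z [-0.027  0.003 -1.   ] F [-2.1  0.1 -4.1] w 0.011 t 10.28
shift [ 2.11 -0.03 -0.27] turn -0.5
```

View pics/v9.png

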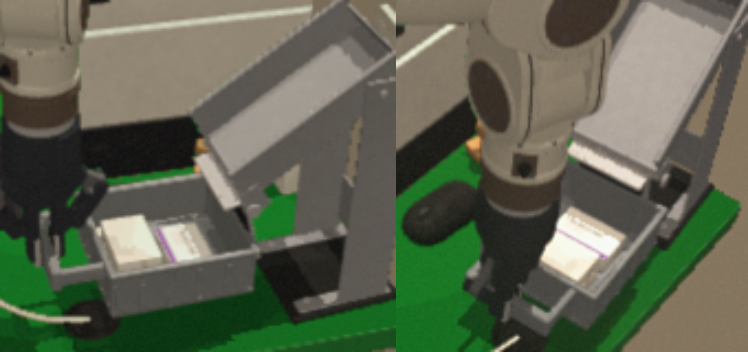

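```bash
python3 -c "
from h import *
a=cv2.imread('pics/s3.png');f=lambda u,v:(int(220+u/2.2),int(150+v/2.2))
for n,p in dict(thing1=(218,182),thing2=(228,192),thing3=(208,168),packA=(130,235),packB=(185,240),floor=(270,120)).items():
    u,v=f(*p); print(n,a[v,u],a[v-1:v+2,u-1:u+2].mean((0,1)).round())
x0,y0=f(195,145)
print(a[y0:y0+34,x0-2:x0+26].min(2))
"
```

```text
thing1 [174 187 196] [175. 187. 197.]
thing2 [177 190 199] [175. 187. 197.]
thing3 [174 186 195] [175. 187. 197.]
packA [200 222 229] [201. 224. 229.]
packB [174 191 201] [180. 197. 208.]
floor [146 155 163] [146. 155. 162.]
[[ 24  20  26  50  82  85  92  95  89  95 125 146 145 144 143 144 144 145
  145 145 144 146 146 146 146 146 145 146]
 [ 21  23  23  49  76  84  85  92  91  85 104 134 149 145 144 145 144 144
  144 145 146 146 145 145 146 146 146 146]
 [ 17  19  26  43  56  62  69  81  83  83  90 116 143 146 145 144 144 145
  144 146 147 146 146 146 146 145 146 145]
 [ 15  22  26  38  45  45  48  53  66  80  90  96 126 147 148 145 145 145
  144 147 147 145 146 147 145 147 146 146]
 [ 18  17  20  38  43  62  79  78  99 108  99  90 105 139 149 146 145 146
  145 146 146 147 146 146 146 146 145 145]
 [ 21  21  34  50  85 143 181 163 154 127 113  93  91 119 145 145 146 146
  146 144 146 146 145 146 145 145 147 144]
 [ 20  45  91 129 156 171 185 178 167 133 120 101  89  97 130 149 147 146
  146 146 146 145 144 145 145 147 146 143]
 [ 16  42 108 165 181 177 175 175 174 157 131 112  91  8
[... 2403 characters left out ...]
 75  77  76  78  75  75  73  69  65  65  62  63  62  62  94 148 177 178
  176 170 152 123  94  71  82  85  86 104]
 [ 76  76  76  74  74  76  73  67  63  66  63  60  59  58  68 118 149 146
  129 110  80  48  30  41  65  77 102 121]
 [ 76  76  74  75  73  74  71  63  64  67  62  61  60  61  62  81 102 100
   84  65  42  17  15  23  57  79  99 105]
 [ 77  77  81  83  76  74  69  64  64  65  64  61  60  61  61  64  69  71
   67  66  56  34  13  18  44  72  92  96]
 [101  98 113 111  84  79  78  72  67  64  63  63  61  62  61  62  61  65
   61  65  69  50  22  13  24  47  80  96]
 [ 89 103 118  95  82  82  82  82  78  65  62  60  62  63  62  63  60  62
   62  62  69  59  33  14  19  29  69  92]]
```

```bash
python3 -c "
from h import *
a=cv2.imread('pics/s3.png')[225:300,255:345];b=cv2.imread('pics/sc3.png')[200:300,310:400]
cv2.imwrite('pics/v10.png',np.hstack([cv2.resize(a,(450,375),interpolation=2),cv2.resize(b,(338,375),interpolation=2)]))
"
```

```text
(no output)
```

View pics/v10.png

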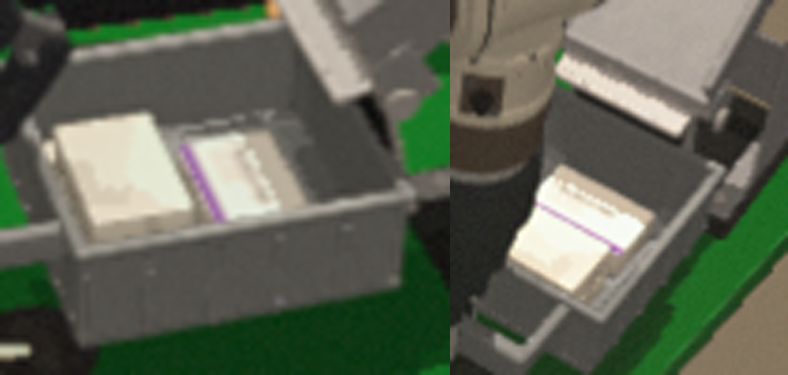

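Request:
play_rows(deltas=[0, 0.15, 0, 0, 0, 0, 0.25, 0, 0, 0, 0, 0.25, 0, 0, 0, 0, 0.25, 0, 0, 0, 0, 0.25, 0, 0, 0, 0, 0.25, 0, 0, 0, 0, 0.25, 0, 0, 0, 0, 0.25, 0, 0, 0, 0, 0.25, 0, -0.1, 0, 0, 0.2, 0, -0.1, 0, 0, 0, 0, 0, 0])

```text
clock: 11.75
eef_pos: [0.3373, -0.1788, 0.1189]
tool_rot: [-0.039, 0.999, 0.001, -0.008]
ft_force: [-0.3, -0.4, -3.9]
grip_width: 0.0109
```

```bash
python3 -c "
from h import *
go(.382-.125*.7,.114+.125*.7,.11,135)
R=Ro.from_quat(bot.get_obs()['tool_rot']).as_matrix(); print(R[:,0],R[:,1])
"
```

```text
pos [ 0.3373 -0.1788  0.1189] yaw -175.58 z [-0.017  0.001 -1.   ] F [-0.3 -0.4 -3.9] w 0.0109 t 11.75
shift [0.22 6.37 0.17] turn 49.4
[-0.99687832 -0.07712303  0.01690102] [-0.07709457  0.99702106  0.00233045]
```

Request:
play_rows(deltas=[0, 0, 0, 0, 4, 0, 0, 0, 0, 8, 0, 0, 0, 0, 9, 0, 0, 0, 0, 9, 0, 0, 0, 0, 9, 0, 0, 0, 0, 9, 0, 0, 0, 0, 9, 0, 0, 0, 0, 9, 0, 0, 0, 0, 9, 0, 0, 0, 0, 9, 0, 0, 0, 0, 7, 0, 0, 0, 0, 4])

```text
clock: 13.25
eef_pos: [0.3475, -0.1787, 0.1211]
tool_rot: [0.729, 0.685, 0.002, -0.002]
ft_force: [-0.9, -0.2, -2.7]
grip_width: 0.0112
```

```bash
python3 -c "
from h import *
go(.382,.239,.115,89)
"
```

```text
pos [ 0.3475 -0.1787  0.1211] yaw 86.41 z [ 0.     0.005 -1.   ] F [-0.9 -0.2 -2.7] w 0.0112 t 13.25
shift [6.98 0.14 0.14] turn -2.6
```

Request:
play_rows(deltas=[0, 0.15, 0, 0, -1, 0, 0.3, 0, 0, -1, 0, 0.4, 0, 0, -0.6, 0, 0.4, 0, 0, 0, 0, 0.4, 0, 0, 0, 0, 0.4, 0, 0, 0, 0, 0.4, 0, 0, 0, 0, 0.4, 0, 0, 0, 0, 0.4, 0, 0, 0, 0, 0.4, 0, 0, 0, 0, 0.4, 0, 0, 0, 0, 0.4, 0, 0, 0])

```text
clock: 14.75
eef_pos: [0.3565, 0.1044, 0.127]
tool_rot: [0.703, 0.711, 0.013, -0.0]
ft_force: [-0.2, -0.0, -3.3]
grip_width: 0.0108
```

```bash
python3 -c "
from h import *
go(.382,.239,.115,89)
"
```

```text
pos [0.3565 0.1044 0.127 ] yaw 90.59 z [ 0.018  0.019 -1.   ] F [-0.2 -0.  -3.3] w 0.0108 t 14.75
shift [2.23 0.44 0.25] turn 1.6
```

Request:
play_rows(deltas=[0, 0.35, 0.08, 0, 1.5, 0, 0.35, 0.08, 0, 0, 0, 0.35, 0.08, 0, 0, 0, 0.35, 0.08, 0, 0, 0, 0.3, 0.06, 0, 0, 0, 0.15, 0.03, 0, 0, 0, 0, 0, 0, 0])

```text
clock: 15.62
eef_pos: [0.3828, 0.2264, 0.1316]
tool_rot: [0.707, 0.707, 0.018, -0.002]
ft_force: [0.6, -0.2, -3.3]
grip_width: 0.0112
```

```bash
python3 - <<'E'
from h import *
go(.382,.239,.038,89)
a=snap('scene','sc4.png')['color'];b=snap('side','s4.png')['color']
cv2.imwrite('pics/v11.png',np.hstack([cv2.resize(a[180:350,120:290],(400,400),interpolation=2),cv2.resize(b[170:290,130:250],(400,400),interpolation=2)]))
E
```

```text
pos [0.3828 0.2264 0.1316] yaw 90.07 z [ 0.023  0.028 -0.999] F [ 0.6 -0.2 -3.3] w 0.0112 t 15.62
shift [ 0.17 -0.05  1.56] turn 1.1
```

View pics/v11.png

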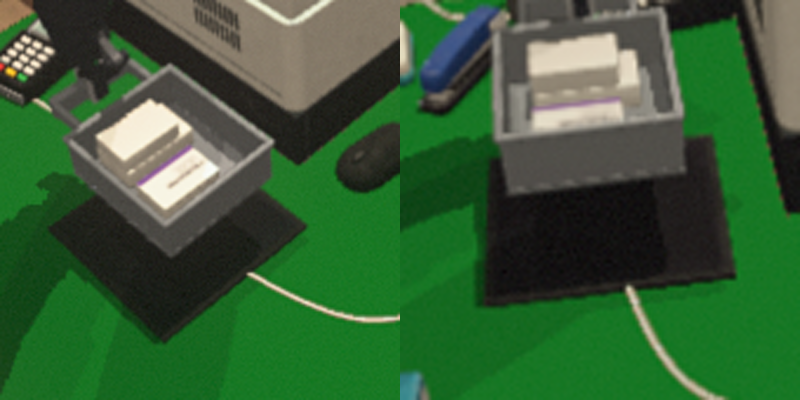

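Request:
play_rows(deltas=[0, 0.06, -0.02, 0.25, 0.5, 0, 0.06, -0.01, 0.25, 0.5, 0, 0.05, -0.01, 0.25, 0, 0, 0, 0, 0.25, 0, 0, 0, 0, 0.2, 0, 0, 0, 0, 0, 0])

```text
clock: 16.48
eef_pos: [0.3815, 0.2336, 0.0581]
tool_rot: [0.716, 0.698, 0.017, -0.001]
ft_force: [-0.7, -0.7, -2.8]
grip_width: 0.011
```

```bash
python3 - <<'E'
from h import *
go(.383,.239,.038,89)
E
```

```text
pos [0.3815 0.2336 0.0581] yaw 88.62 z [ 0.022  0.025 -0.999] F [-0.7 -0.7 -2.8] w 0.011 t 16.48
shift [0.08 0.02 0.34] turn -0.4
```

Request:
play_rows(deltas=[0, 0.08, 0.02, 0.08, -0.4, 0, 0, 0, 0.08, 0, 0, 0, 0, 0, 0])

```text
clock: 16.85
eef_pos: [0.3842, 0.2393, 0.0492]
tool_rot: [0.713, 0.701, 0.018, -0.001]
ft_force: [1.5, -1.3, -3.2]
grip_width: 0.011
```

```bash
python3 - <<'E'
from h import *
go(.383,.239,.038,89)
E
```

```text
pos [0.3842 0.2393 0.0492] yaw 89.02 z [ 0.024  0.027 -0.999] F [ 1.5 -1.3 -3.2] w 0.011 t 16.85
shift [-0.01 -0.02  0.19] turn 0.0
```

Request:
play_rows(deltas=[0, 0, 0, 0.08, 0, 0, 0, 0, 0.07, 0, 0, 0, 0, 0.05, 0, 0, 0, 0, 0, 0])

```text
clock: 17.35
eef_pos: [0.386, 0.2405, 0.0388]
tool_rot: [0.713, 0.701, 0.019, 0.0]
ft_force: [-1.2, 1.8, 5.8]
grip_width: 0.011
```

```bash
python3 - <<'E'
from h import *
go(.383,.239,.038,89)
E
```

```text
pos [0.386  0.2405 0.0388] yaw 89.03 z [ 0.028  0.027 -0.999] F [-1.2  1.8  5.8] w 0.011 t 17.35
shift [-0.03 -0.05  0.01] turn 0.0
```

Request:
play_rows(deltas=[0.2, 0, 0, 0, 0, 0.45, 0, 0, 0, 0, 0.45, 0, 0, 0, 0, 0.45, 0, 0, 0, 0])

```text
clock: 17.85
eef_pos: [0.3866, 0.2404, 0.0389]
tool_rot: [0.713, 0.701, 0.02, 0.001]
ft_force: [-0.4, -0.1, 0.6]
grip_width: 0.0386
```

Request:
play_rows(deltas=[0.45, 0, 0, -0.2, 0, 0.45, 0, 0, -0.4, 0, 0.45, 0, 0, -0.5, 0, 0.45, 0, 0, -0.6, 0, 0.45, 0, 0, -0.6, 0, 0.45, 0, 0, -0.3, 0, 0.45, 0, 0, 0, 0])

```text
clock: 18.73
eef_pos: [0.3818, 0.2359, 0.2042]
tool_rot: [0.713, 0.701, 0.021, 0.001]
ft_force: [0.5, -0.8, 0.2]
grip_width: 0.0381
```

```bash
python3 - <<'E'
from h import *
go(.383,.239,.2,89)
a=snap('scene','sc5.png')['color'];b=snap('side','s5.png')['color']
cv2.imwrite('pics/v12.png',np.hstack([cv2.resize(a[120:340,120:440],(416,286),interpolation=2),cv2.resize(b[130:310,130:400],(384,256+30),interpolation=2)]))
cv2.imwrite('pics/v12.png',np.vstack([cv2.imread('pics/v12.png'),np.hstack([cv2.resize(a[210:320,130:260],(400,338),interpolation=2)[:310],cv2.resize(b[190:275,140:250],(400,309),interpolation=2)[[*range(309),308]]])[:310,:800]]))
E
```

```text
pos [0.3818 0.2359 0.2042] yaw 89.02 z [ 0.032  0.028 -0.999] F [ 0.5 -0.8  0.2] w 0.0381 t 18.73
shift [0.05 0.02 0.07] turn 0.0
```

View pics/v12.png

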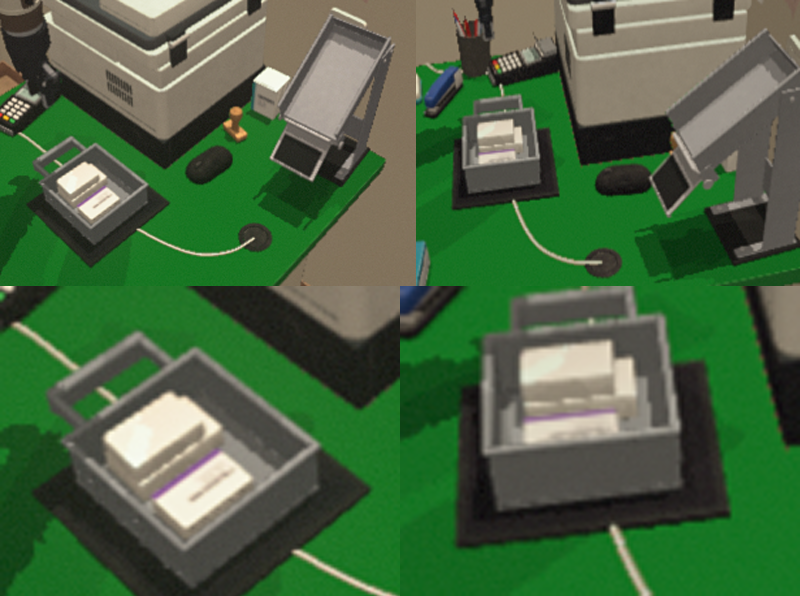

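```bash
python3 - <<'E'
from h import *
d=load('sc5.png'); P=np.array([at(d,130+u/3.077-.3,210+(v-286)/3.073-.3,.066) for u,v in [(195,351),(320,445),(192,543),(68,443)]])
print(P.round(4),P.mean(0))
E
```

```text
[[0.4502 0.1892 0.066 ]
 [0.4505 0.0377 0.066 ]
 [0.3191 0.0408 0.066 ]
 [0.3145 0.1876 0.066 ]] [0.38359658 0.11383544 0.066     ]
```

Tray middle is at (0.384, 0.114), against the mat middle at (0.382, 0.114). It sits level, and the gate is back at rest.

```bash
python3 -c "
from h import *
print(ticket.job_done())"
```

```text
the job is handed in; nothing more can be done
None
```

The job is handed in. The tray, with all three packs in it, is standing on the middle of the counter mat, and the gripper has let go and is clear above it. It took about 19 s of the 58 s allowed.

I took the tray by its handle bar, turned it to face the chute and pushed the paddle back with its far rim. All three packs slid into the tray. I then pulled back to let the paddle spring shut, carried the tray to the mat and set it down.

What the last checks showed:
- **Tray position:** its middle measured (0.384, 0.114) and the mat's middle (0.382, 0.114), so about 2 mm apart. It looks level in both camera views.
- **Packs:** two lie stacked and one beside them. The trough is empty, and I saw no pack on the desk.
- **Paddle and surroundings:** the paddle looks back at rest, and the mouse and stamp look unmoved. I judged these by eye only.
- **Forces:** force readings, taken only at the end of each move, were under 10 N. The strongest was at set-down.

Nothing failed. The tool did drift up to about 2.4 degrees off vertical, so the far end of the tray hung a few millimetres low while it was carried, until the mat levelled it.

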